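Seat a milling blank in its holder and latch it

TASK

With your fingertips, push the loose white milling blank across the top of the metal holder until it drops over the edge into the round recess and lies flat, fully home; slide it only, do not pick it up. Then push the holder's swinging latch by its upright knob round over the blank until it meets its stop. Leave the jar, the bottle, the dental model and the mug where they stand, and finish clear of everything.

Things in the scene. Friction and masses are not known exactly. Their poses are not given: they have to be found in the camera images.
- holder: Fixed steel-grey metal block on the bench, 150 mm (its x) by 240 mm (its y), flat top 30 mm above the bench (z = 0). Origin: centre of its underside, z up. In its top, at local x 0, y -50 mm, is a round blind recess, 101 mm across, 10 mm deep, grey floor. Nothing else stands on it save the latch and its stop pin (6 mm diameter, 12 mm tall, at local x 37, y -101 mm).
- recess (a point): Centre of the recess floor, 20 mm above the bench and 10 mm below the holder's top; axes as the holder's.
- blank: Loose white disc, 98 mm diameter, 14 mm thick, 0.2 to 0.45 kg. Origin: centre of its underside, z up. Starts flat on the holder's top, to the +y side of the recess, centre 65 to 97 mm from the recess's. Pushed, it stays flat until 10 to 14 mm off-centre, then tips in and drops when pushed on to the centre. Seated, its top stands 4 mm above the holder's top.
- latch (a joint): Angle (rad) of the latch about its vertical pivot. 0: bar along the holder's +x, off the recess; grows counter-clockwise seen from above to the stop at 2.356, where the bar points at the recess centre, over the blank. Starts at 0.4 to 1.1, takes about 1 N at the knob, stays where left. An unseated blank blocks it; it passes 2.5 mm over a seated one.
- latch_pivot (a point): The latch's pivot axis at the level of the holder's top (30 mm above the bench), at local x 55, y -105 mm of the holder. The steel bar is 14 mm wide and reaches 61 mm out from the pivot and 9 mm behind it; its underside is 36.5 mm and its top 44.5 mm above the bench.
- latch_knob (a point): Middle of the latch's upright round knob, 12 mm diameter and 30 mm tall, standing on the bar 50 mm from the pivot: from 44.5 mm to 74.5 mm above the bench, this point at 59.5 mm. Its x axis points outward along the bar.
- jar: Bystander: low blue jar, 48 mm diameter, 55 mm tall. Origin: centre of its underside.
- dropper: Bystander: brown bottle, 34 mm diameter, 75 mm tall. Origin: centre of its underside.
- model: Bystander: dental model, base 60 by 65 mm with an arch of teeth, 32 mm tall. Origin: centre of its underside.
- mug: Bystander: white mug, 76 mm diameter, 90 mm tall, handle to its +y. Origin: centre of its underside.
There are look-alikes about, which are no part of the job. Of the things like the blank, leave any that is blue or orange; of the rest the smaller one is meant.

How it is judged:
By the outcome, as a careful person would: the job done as asked, in the order asked, and still so for the second after the job is handed in, with the robot touching nothing.
It also fails if it takes over 51 s, if anything falls off the work surface, if the arm or the gripper's body presses on something with over 40 N, if the wrist force passes 120 N, or if a joint passes its speed limit or range.

ROBOT

A 6-joint arm with a two-finger parallel gripper is mounted at the origin on the work surface. World frame = base frame: x ahead of the robot, y to its left, z up, the work surface at z = 0. Lengths are in m, angles in rad, forces in N, time in s.
With the tool pointing down it reaches from about 0.25 to 0.8 m from the base axis. Payload 3.9 kg.
Tool frame: the origin (TCP) lies at the very end of the fingers, on their centre line; the grasp point (between the pads) lies manip.grip_point_offset behind it (manip.grip_point_offset is the distance from the TCP to the grasp point, in m); z points along the fingers, x is the direction in which the jaws open and shut, and the axes are right-handed (so a half turn about z gives the same grasp; the last joint's range is limited). The gripper opens to 85 mm and grips with 20 to 120 N. Pads are 22 mm wide; open, the fingers measure 114 mm over their backs; the gripper's body (76 mm by 85 mm) begins 54 mm behind the grasp point. The pads swing forward as they close: fully open they stand 13 mm farther back than shut.
Start: joints at [-1.324, 0.26, -0.138, 1.173, 0, 1.571], TCP at [0.128, -0.509, 0.231] pointing down, gripper open.
Joint ranges: [-2.78, 2.78], [-0.83, 1.72], [-1.28, 1.37], [-1.9, 2.12], [-1.57, 1.48], [-3.14, 3.14]. Speed limits (rad/s): [2.57, 2.57, 3.14, 3.14, 3.14, 3.14].

INTERFACE

Orientations are given as a rotation vector (axis times angle).
In Python, from rig import telemetry, grab_frame, get_calibration, manip gives the robot as it stands. The module is installed in compiled form; this text tells all that it offers.
- The arm moves only by the tool step_arm, never from a script. Its argument "series" is a list that holds one entry, the list of rows, each a list of 6 numbers: the shift along the tool's x, y, z in m, then the turn, a rotation vector about the tool's x, y, z in rad. A call has 1 to 5 rows; each row shifts and turns the commanded pose from where the row before left it, along the tool's axes as they then stand; what a row does not reach is not made up. A row lasts 1/12 s, in which the tool goes at most 41.7 mm and 7.16 degrees, less where a joint would pass 70% of its speed; a pose out of reach is approached as far as the arm can. A call with a gripper value outside its range is refused whole. "gripper" is the closure in counts, from 0 (fully open) to 255 (shut), set as the call begins (left out, the last holds). The fingers move at their own pace and stop on an object; "squeeze" is the grip in N (left out, the last holds). Time passes only in rows, so rows that do not move let the fingers close. It gives the time, the measured TCP pose, the force and the opening at its end, in the units of the state.
- telemetry.observe(): the state, without advancing time (a new reading comes with each control period).
- grab_frame(name): name is "scene" or "top" or "wrist"; returns the picture (400x640x3 uint8, blue, green, red); there is no depth.
- get_calibration(name): a dict with "K" (3x3 intrinsics, pixels), "dist_coeffs" ([k1, k2, p1, p2, k3] as OpenCV has them; the pictures are not rectified), "rvec" (rotation vector, rad) and "tvec" (3), from world to camera coordinates, as OpenCV has them; the wrist camera has in their place "hand_eye" (4x4, takes a point from camera to tool coordinates, whose origin is the TCP and whose axes are the tool frame's). Camera axes: x right, y down, z forward; pixel columns grow to the right and rows downward; lengths in m; the calibration is good to about 2 mm. A picture is of the moment at which its call begins: read the wrist's pose just before it. get_calibration takes no time and is no camera call.
- manip.sign_off(): hands the job in, once; it reports no verdict.
The state is a dict: "t": time; "qpos": joint angles; "qd": joint speeds; "joint_torque": joint torques, N m; "eef_pos": TCP position; "tool_rot": TCP orientation; "ft_force": force on the tool from outside, world axes, zero at the start; "ft_torque": the same for the moment, N m; "grip_width": opening from 0.0 (shut) to 1.0 (fully open).
Only numpy, scipy, OpenCV 4.12 (cv2) and the standard library are available. Lean on these libraries where they do the work, as an engineer would, in place of code of your own. Each camera call takes 0.05 s, during which the arm holds its last target.

## Working session

There is one attempt and no reset: what is moved stays moved. The work goes in short steps, Python scripts to look and compute and a tool call to move; the robot and the scene stay as the last step left them, time stands still between calls to the robot, and variables do not carry over. Pictures are saved under pics/ and viewed, and the job is handed in when it is done.

Besides the shell and the picture viewer there is one more tool, called after "Request:" in YAML: its name, and indented under it one key for each argument. step_arm: Moves the arm, as the interface text tells. Its arguments: {"type":"object","properties":{"series":{"type":"array"},"gripper":{"type":"number"},"squeeze":{"type":"number"}},"required":["series"]}

```bash
mkdir -p pics; python3 - <<'E'
from rig import telemetry, grab_frame, get_calibration, manip
import cv2
s=telemetry.observe();print(s, manip.grip_point_offset)
for n in("scene","top"):
    cv2.imwrite(f"pics/{n}0.png",grab_frame(n)); c=get_calibration(n);print(n,c)
print(get_calibration("wrist"))
E
```

```text
{'t': 0.0, 'qpos': array([-1.32399102e+00,  2.60680750e-01, -1.39416482e-01,  1.17271269e+00,
        9.21195006e-06,  1.57079861e+00]), 'qd': array([ 5.91602462e-04,  6.57932371e-05, -1.82620847e-03,  4.11615487e-04,
        3.91793311e-03,  1.59325119e-03]), 'joint_torque': array([ 2.59107808e-03, -4.05685687e+01,  2.53919810e+01,  1.90174539e-02,
        3.78926470e-04, -4.95477195e-06]), 'eef_pos': array([ 0.12809042, -0.50840086,  0.2304487 ]), 'tool_rot': array([-2.47700017,  1.93034902,  0.00248495]), 'ft_force': array([ 0.54486644, -0.8246634 , -0.002739  ]), 'ft_torque': array([ 0.02253385, -0.00019746,  0.00419874]), 'grip_width': 1.001191214766743} 0.0187
scene {'K': array([[421.99817698,   0.        , 319.71967416],
       [  0.        , 421.99817698, 205.08465021],
       [  0.        ,   0.        ,   1.        ]]), 'dist_coeffs': array([0.02300965, 0.        , 0.        , 0.        , 0.        ]), 'rvec': array([ 1.00012949,  2.36598171, -1.1599479 ]), 'tvec': array([ 0.3678051 , -0.19484935,  1.40178721])}
top {'K': array([[506.22289198,   0.        , 314.08508047],
 
[... 226 characters left out ...]
92854,  0.06336672]), 'tvec': array([0.01095997, 0.52417181, 1.37138056])}
{'K': array([[301.36506257,   0.        , 317.67480272],
       [  0.        , 301.36506257, 203.58545336],
       [  0.        ,   0.        ,   1.        ]]), 'dist_coeffs': array([9.38307897e-05, 0.00000000e+00, 0.00000000e+00, 0.00000000e+00,
       0.00000000e+00]), 'hand_eye': array([[ 9.99999921e-01,  1.64574862e-04,  3.63109537e-04,
        -3.42182224e-05],
       [-2.72731464e-04,  9.46738935e-01,  3.22002042e-01,
        -8.26985126e-02],
       [-2.90776494e-04, -3.22002115e-01,  9.46738904e-01,
        -1.43451868e-01],
       [ 0.00000000e+00,  0.00000000e+00,  0.00000000e+00,
         1.00000000e+00]])}
```

View pics/top0.png

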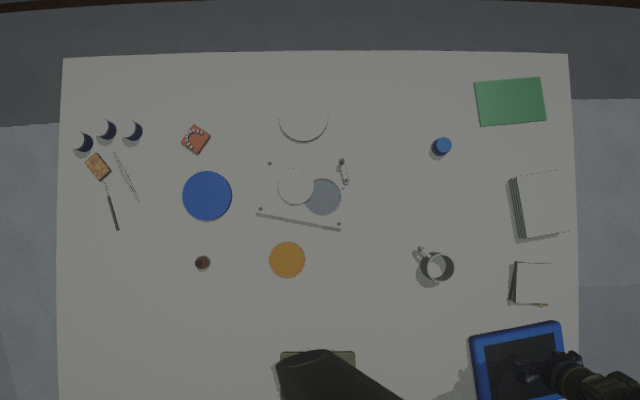

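View pics/scene0.png

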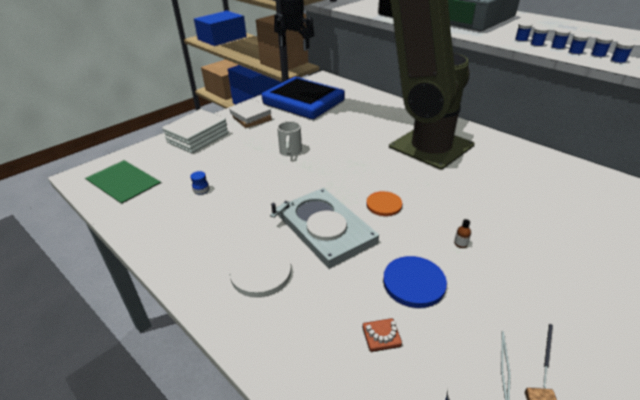

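The top view shows these blank-like discs: white at (296,187) on the holder, a larger white one at (303,120) on the bench, blue at (207,195) and orange at (287,260). The smaller white one, on the holder, fits. I'll confirm it in an enlarged crop.

```bash
python3 - <<'E'
import cv2,numpy as np
im=cv2.imread("pics/top0.png")[145:240,240:365].astype(float)
print(im.min(),im.max())
g=im.copy(); g=np.clip((im-60)*255/130,0,255).astype(np.uint8)
cv2.imwrite("pics/top0c.png",cv2.resize(g,None,fx=6,fy=6,interpolation=cv2.INTER_CUBIC))
im=cv2.imread("pics/scene0.png")[180:270,260:385]
cv2.imwrite("pics/scene0c.png",cv2.resize(im,None,fx=6,fy=6,interpolation=cv2.INTER_CUBIC))
E
```

```text
42.0 131.0
```

View pics/top0c.png

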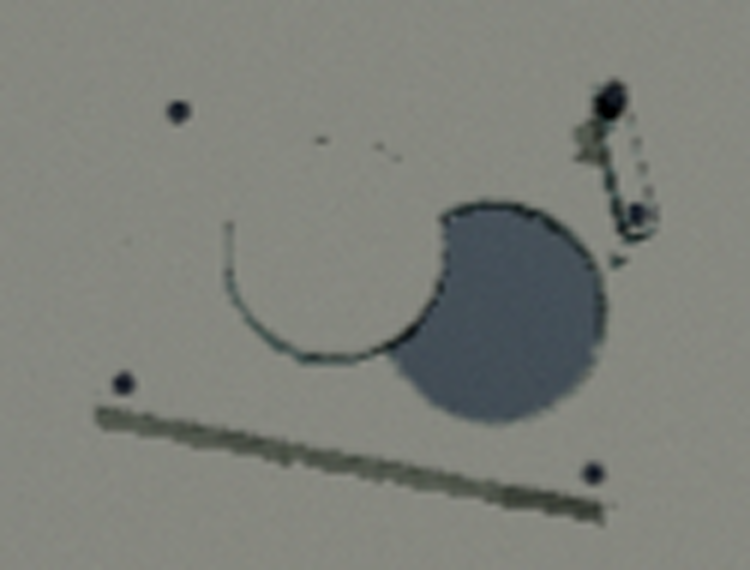

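View pics/scene0c.png

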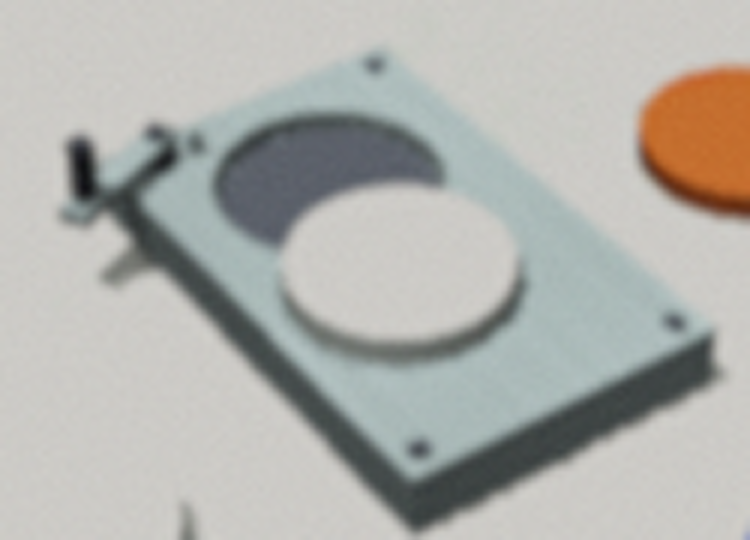

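The crop confirms the blank: a white disc on the holder, partly over the recess and about 2 mm smaller than it. Next is a least-squares fit of the poses.

```bash
cat > h.py <<'E'
import numpy as np,cv2
from scipy.optimize import least_squares
from rig import get_calibration
def proj(n,P):
    c=get_calibration(n); return cv2.projectPoints(np.array(P,float).reshape(-1,3),c["rvec"],c["tvec"],c["K"],c["dist_coeffs"])[0].reshape(-1,2)
def ray(n,px,z):
    c=get_calibration(n); u=cv2.undistortPoints(np.array(px,float).reshape(-1,1,2),c["K"],c["dist_coeffs"]).reshape(-1,2)
    R=cv2.Rodrigues(c["rvec"])[0]; C=-R.T@c["tvec"]; d=np.c_[u,np.ones(len(u))]@R
    return C+d*((z-C[2])/d[:,2])[:,None]
def circ(P):
    P=np.array(P)[:,:2]; f=lambda v:np.hypot(*(P-v[:2]).T)-v[2]
    r=least_squares(f,[*P.mean(0),.05],loss='soft_l1',f_scale=.001); return r.x,np.abs(r.fun).max()
E
python3 - <<'E'
from h import *
T=lambda L:np.array(L,float)/6+[240-.42,145-.42]; S=lambda L:np.array(L,float)/6+[260-.42,180-.42]
c=get_calibration("top");print("cam",-cv2.Rodrigues(c["rvec"])[0].T@c["tvec"])
print("corners scene",ray("scene",S([(412,487),(712,335),(385,45)]),.03))
print("screws scene",ray("scene",S([(418,449),(675,320),(375,63)]),.03))
print("screws top",ray("top",T([(178,111),(123,383),(593,472),(637,213)]),.03))
print("recess top",circ(ray("top",T([(445,215),(490,202),(540,213),(580,245),(605,300),(595,360),(560,400),(490,424),(440,405),(395,355)]),.03)))
print("recess scene",circ(ray("scene",S([(280,246),(240,225),(215,185),(240,140),(290,119),(345,113),(400,126),(435,150),(444,178)]),.03)))
print("blank top z44",circ(ray("top",T([(232,225),(233,270),(255,318),(300,352),(340,355),(385,343),(425,300),(440,255)]),.044)))
print("blank scene z44",circ(ray("scene",S([(283,260),(310,215),(350,190),(400,182),(470,198),(520,250),(500,303),(440,338),(390,343),(330,326),(295,295)]),.044)))
print("knob top (top view)",ray("top",T([(610,92)]),.0745),"scene knob top/bottom",ray("scene",S([(79,140)]),.0745),ray("scene",S([(85,197)]),.0445))
E
```

```text
cam [0.43908352 0.00194107 1.40098635]
corners scene [[ 0.63513538  0.13850282  0.03      ]
 [ 0.49064309  0.16719242  0.03      ]
 [ 0.43785926 -0.06782784  0.03      ]]
screws scene [[ 0.61897956  0.12621872  0.03      ]
 [ 0.49385672  0.15075302  0.03      ]
 [ 0.45119943 -0.06128039  0.03      ]]
screws top [[ 0.62074375  0.12801351  0.03      ]
 [ 0.49709455  0.15327532  0.03      ]
 [ 0.45511241 -0.05886358  0.03      ]
 [ 0.57223714 -0.08015714  0.03      ]]
recess top (array([ 0.52773795, -0.01561144,  0.04959102]), np.float64(0.0010572234145609163))
recess scene (array([ 0.52605656, -0.01482184,  0.04905498]), np.float64(0.001334567297199371))
blank top z44 (array([0.55508233, 0.05653507, 0.04703613]), np.float64(0.0009667871215393101))
blank scene z44 (array([0.55458179, 0.05577548, 0.04921635]), np.float64(0.0014736503559509284))
knob top (top view) [[ 0.62149881 -0.06631258  0.0745    ]] scene knob top/bottom [[ 0.61753243 -0.06996848  0.0745    ]] [[ 0.61807313 -0.06942719  0.0445    ]]
```

```bash
cat >> h.py <<'E'
from scipy.spatial.transform import Rotation as Ro
from rig import telemetry
def st():
    s=telemetry.observe(); R=Ro.from_rotvec(s["tool_rot"]).as_matrix(); return s,np.array(s["eef_pos"]),R
def plan(target,yaw_x=None):
    """target TCP, yaw_x: world angle for tool x axis. returns tool-frame shift in current axes, and turn"""
    s,p,R=st(); print("t",round(s["t"],2),"p",p.round(4),"F",s["ft_force"].round(1),"g",round(s["grip_width"],3))
    print("x ax ang",np.degrees(np.arctan2(R[1,0],R[0,0])).round(2),"z",R[:,2].round(4))
    if yaw_x is not None:
        Rt=np.c_[[np.cos(yaw_x),np.sin(yaw_x),0],[np.sin(yaw_x),-np.cos(yaw_x),0],[0,0,-1]]
        print("turn rv",Ro.from_matrix(R.T@Rt).as_rotvec().round(4)); print("shift after turn mm",(Rt.T@(np.array(target)-p)*1e3).round(1))
    print("shift mm",(R.T@(np.array(target)-p)*1e3).round(1))
E
python3 - <<'E'
from h import *
yaw=np.arctan2(-.931,-.365)
for a in (yaw+np.pi/2,yaw-np.pi/2): print(np.degrees(a)); plan([.577,.112,.231],a)
E
```

```text
-21.407739944619124
t 0.1 p [ 0.1281 -0.5085  0.2305] F [0.6 0.6 0.3] g 1.003
x ax ang -75.86 z [-4.0e-04  1.8e-03 -1.0e+00]
turn rv [-9.000e-04  1.700e-03 -9.504e-01]
shift after turn mm [ 1.915e+02 -7.415e+02 -5.000e-01]
shift mm [-4.920e+02 -5.869e+02  4.000e-01]
-201.40773994461912
t 0.1 p [ 0.1281 -0.5085  0.2305] F [0.6 0.6 0.3] g 1.003
x ax ang -75.86 z [-4.0e-04  1.8e-03 -1.0e+00]
turn rv [2.0000e-03 1.0000e-03 2.1912e+00]
shift after turn mm [-1.915e+02  7.415e+02 -5.000e-01]
shift mm [-4.920e+02 -5.869e+02  4.000e-01]
```

Request:
step_arm:
  series:
    - [[0,0,0,0,0,-0.119],[0,0,0,0,0,-0.119],[0,0,0,0,0,-0.119],[0,0,0,0,0,-0.119]]
  gripper: 80

```text
t: 0.43
eef_pos: [0.1282, -0.5087, 0.2308]
tool_rot: [-2.866, 1.284, 0.001]
ft_force: [-0.5, -0.6, 0.3]
grip_width: 0.687
```

Request:
step_arm:
  series:
    - [[0,0,0,0,0,-0.119],[0,0,0,0,0,-0.119],[0,0,0,0,0,-0.119],[0,0,0,0,0,-0.118]]

```text
t: 0.77
eef_pos: [0.1282, -0.5087, 0.2308]
tool_rot: [-3.088, 0.573, 0.001]
ft_force: [0.4, -0.1, -0.3]
grip_width: 0.687
```

Request:
step_arm:
  series:
    - [[0.0087,-0.0337,0,0,0,0],[0.0087,-0.0337,0,0,0,0],[0.0087,-0.0337,0,0,0,0],[0.0087,-0.0337,0,0,0,0],[0.0087,-0.0337,0,0,0,0]]

```text
t: 1.18
eef_pos: [0.2305, -0.3664, 0.2309]
tool_rot: [-3.086, 0.584, 0.001]
ft_force: [1.0, -0.6, -1.0]
grip_width: 0.686
```

Request:
step_arm:
  series:
    - [[0.0087,-0.0337,0,0,0,0],[0.0087,-0.0337,0,0,0,0],[0.0087,-0.0337,0,0,0,0],[0.0087,-0.0337,0,0,0,0],[0.0087,-0.0337,0,0,0,0]]

```text
t: 1.6
eef_pos: [0.3324, -0.2253, 0.2311]
tool_rot: [-3.087, 0.583, 0.0]
ft_force: [1.1, -0.5, -0.2]
grip_width: 0.687
```

Request:
step_arm:
  series:
    - [[0.0087,-0.0337,0,0,0,0],[0.0087,-0.0337,0,0,0,0],[0.0087,-0.0337,0,0,0,0],[0.0087,-0.0337,0,0,0,0],[0.0087,-0.0337,0,0,0,0]]

```text
t: 2.02
eef_pos: [0.4344, -0.0842, 0.2311]
tool_rot: [3.087, -0.582, -0.001]
ft_force: [0.7, -0.8, 0.8]
grip_width: 0.684
```

Request:
step_arm:
  series:
    - [[0.0087,-0.0337,0,0,0,0],[0.0087,-0.0337,0,0,0,0],[0.0087,-0.0337,0,0,0,0],[0.0087,-0.0337,0,0,0,0],[0,0,0,0,0,0]]

```text
t: 2.43
eef_pos: [0.5191, 0.0315, 0.2306]
tool_rot: [-3.086, 0.574, -0.003]
ft_force: [0.1, -0.0, 0.2]
grip_width: 0.687
```

```bash
python3 - <<'E'
from h import *
from rig import grab_frame
plan([.577,.112,.231],np.radians(-21.4))
cv2.imwrite("pics/w1.png",grab_frame("wrist"))
print(telemetry.observe()["qpos"].round(2))
E
```

```text
t 2.43 p [0.5191 0.0315 0.2306] F [ 0.1 -0.   0.2] g 0.687
x ax ang -21.07 z [ 0.0023  0.0025 -1.    ]
turn rv [-0.0031 -0.0012  0.0058]
shift after turn mm [ 24.5 -96.1  -0.4]
shift mm [ 25.1 -96.   -0.1]
[ 0.06  0.25 -0.16  1.17  0.    2.  ]
```

View pics/w1.png

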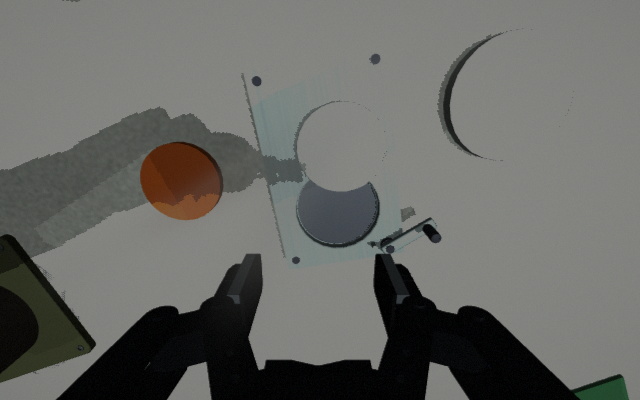

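The wrist view shows the recess at (338,212), the blank at (343,146), the knob at (432,236) and the pivot near (390,250). I'll measure from it.

```bash
cat >> h.py <<'E'
def wray(px,z,p,R):
    c=get_calibration("wrist"); u=cv2.undistortPoints(np.array(px,float).reshape(-1,1,2),c["K"],c["dist_coeffs"]).reshape(-1,2)
    H=c["hand_eye"]; M=R@H[:3,:3]; C=R@H[:3,3]+p; d=np.c_[u,np.ones(len(u))]@M.T
    return C+d*((z-C[2])/d[:,2])[:,None]
E
python3 - <<'E'
from h import *
im=cv2.imread("pics/w1.png")[70:270,240:450].astype(float)
g=np.clip((im-30)*2,0,255).astype(np.uint8)
cv2.imwrite("pics/w1c.png",cv2.resize(g,None,fx=3.5,fy=3,interpolation=cv2.INTER_CUBIC))
E
```

```text
(no output)
```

View pics/w1c.png

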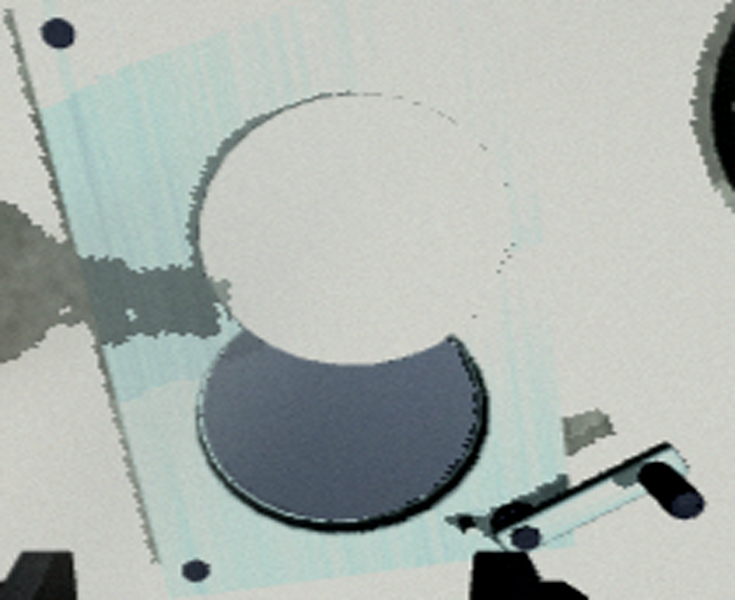

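```bash
python3 - <<'E'
from h import *
s,p,R=st()
W=lambda L:np.array(L,float)/[3.5,3]+[240-.36,70-.33]
print("recess",circ(wray(W([(199,400),(207,445),(235,490),(290,525),(350,531),(410,518),(460,480),(487,430),(488,390),(470,355)]),.03,p,R)))
print("blank",circ(wray(W([(202,225),(220,165),(255,125),(310,99),(380,95),(450,118),(505,180),(503,265),(475,318),(420,353),(350,364),(290,354),(240,325)]),.044,p,R)))
print("knobtop",wray(W([(688,506)]),.0745,p,R),"pivot",wray(W([(525,538)]),.046,p,R))
print("edge",wray(W([(70,250),(157,560),(45,110)]),.03,p,R))
E
```

```text
recess (array([ 0.5247131 , -0.01840888,  0.05004672]), np.float64(0.0008961592667442245))
blank (array([0.55305762, 0.0520838 , 0.04889982]), np.float64(0.0012396141872373298))
knobtop [[ 0.61615649 -0.07229195  0.0745    ]] pivot [[ 0.5667268  -0.08291522  0.046     ]]
edge [[ 0.46455149  0.07821543  0.03      ]
 [ 0.43897373 -0.05375194  0.03      ]
 [ 0.47848383  0.12714081  0.03      ]]
```

```bash
python3 - <<'E'
from h import *
plan([.580,.1195,.231],np.arctan2(-.928,-.3725)+np.pi/2)
E
```

```text
t 2.48 p [0.5169 0.0293 0.2305] F [-0.2  0.2 -0.2] g 0.686
x ax ang -21.13 z [-3.e-04  3.e-04 -1.e+00]
turn rv [-0.0002  0.0004  0.013 ]
shift after turn mm [  24.9 -107.2   -0.5]
shift mm [  26.3 -106.9   -0.5]
```

Request:
step_arm:
  series:
    - [[0,0,0,0,0,0.013],[0.0064,-0.027,0.02,0,0,0],[0.0064,-0.027,0.03,0,0,0],[0.0064,-0.027,0.03,0,0,0],[0.0063,-0.0272,0.03,0,0,0]]
  gripper: 180

```text
t: 2.9
eef_pos: [0.5799, 0.1167, 0.1207]
tool_rot: [3.082, -0.607, 0.001]
ft_force: [0.9, 0.5, 0.1]
grip_width: 0.294
```

Request:
step_arm:
  series:
    - [[0,0,0.02,0,0,0],[0,0,0,0,0,0],[0,0,0,0,0,0],[0,0,0,0,0,0],[0,0,0,0,0,0]]

```text
t: 3.32
eef_pos: [0.5807, 0.1166, 0.1035]
tool_rot: [-3.082, 0.605, -0.005]
ft_force: [-0.7, -0.1, -0.1]
grip_width: 0.294
```

```bash
python3 - <<'E'
from h import *
from rig import grab_frame
plan([.581,.1203,.035],np.arctan2(-.928,-.3725)+np.pi/2)
cv2.imwrite("pics/w2.png",grab_frame("wrist"))
E
```

```text
t 3.32 p [0.5807 0.1166 0.1035] F [-0.7 -0.1 -0.1] g 0.294
x ax ang -22.22 z [ 3.e-03  5.e-04 -1.e+00]
turn rv [-0.0016 -0.0026 -0.0061]
shift after turn mm [-1.1 -3.5 68.5]
shift mm [-1.3 -3.4 68.5]
```

View pics/w2.png

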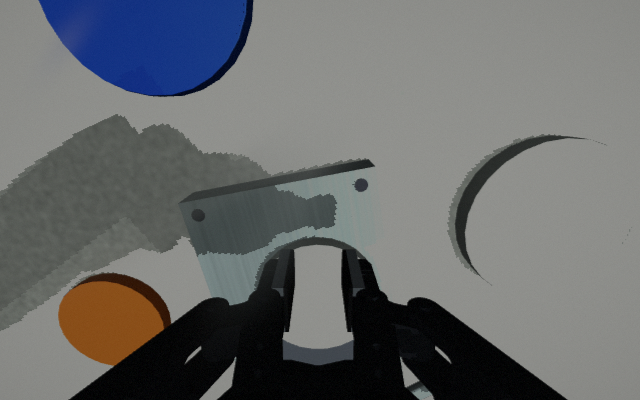

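Request:
step_arm:
  series:
    - [[-0.001,-0.004,0,0,0,-0.006],[0,0,0.025,0,0,0],[0,0,0.025,0,0,0],[0,0,0.01,0,0,0],[0,0,0,0,0,0]]

```text
t: 3.78
eef_pos: [0.5783, 0.1212, 0.0394]
tool_rot: [3.083, -0.593, -0.007]
ft_force: [-1.1, -0.6, 0.5]
grip_width: 0.294
```

Request:
step_arm:
  series:
    - [[0,0,0,0,0,0],[0,0,0,0,0,0]]

```text
t: 3.95
eef_pos: [0.5816, 0.1219, 0.0427]
tool_rot: [-3.084, 0.593, -0.003]
ft_force: [-0.2, 0.4, -0.5]
grip_width: 0.297
```

```bash
python3 - <<'E'
from h import *
plan([.581,.1203,.035],np.arctan2(-.928,-.3725)+np.pi/2)
E
```

```text
t 3.95 p [0.5816 0.1219 0.0427] F [-0.2  0.4 -0.5] g 0.297
x ax ang -21.77 z [ 2.2e-03  5.0e-04 -1.0e+00]
turn rv [-0.0012 -0.0018  0.0017]
shift after turn mm [0.1 1.7 7.7]
shift mm [0.  1.7 7.7]
```

Request:
step_arm:
  series:
    - [[0,0,0.002,0,0,0],[0,0,0.002,0,0,0],[0,0,0.002,0,0,0],[0,0,0.001,0,0,0],[0,0,0,0,0,0]]

```text
t: 4.37
eef_pos: [0.5803, 0.1217, 0.0341]
tool_rot: [3.085, -0.593, -0.001]
ft_force: [-0.0, -0.4, -1.2]
grip_width: 0.296
```

Request:
step_arm:
  series:
    - [[0,0.002,0,0,0,0],[0,0.003,0,0,0,0],[0,0.003,0,0,0,0],[0,0.003,0,0,0,0],[0,0.003,0,0,0,0]]

```text
t: 4.78
eef_pos: [0.5754, 0.1087, 0.0344]
tool_rot: [-3.084, 0.593, -0.0]
ft_force: [1.1, 2.8, -1.0]
grip_width: 0.296
```

```bash
python3 - <<'E'
from h import *
from rig import grab_frame
plan([.527+.3725*.0584,-.0158+.928*.0584,.035],np.arctan2(-.928,-.3725)+np.pi/2)
cv2.imwrite("pics/w3.png",grab_frame("wrist"))
E
```

```text
t 4.78 p [0.5754 0.1087 0.0344] F [ 1.1  2.8 -1. ] g 0.296
x ax ang -21.77 z [ 5.0e-04  1.1e-03 -1.0e+00]
turn rv [-0.0012 -0.      0.0017]
shift after turn mm [ 1.5 75.2 -0.6]
shift mm [ 1.3 75.2 -0.7]
```

View pics/w3.png

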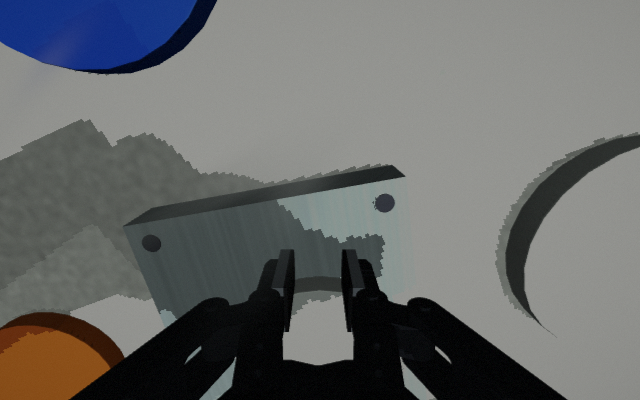

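Request:
step_arm:
  series:
    - [[0,0.004,-0.0005,0,0,0],[0,0.004,0,0,0,0],[0,0.004,0,0,0,0],[0,0.004,0,0,0,0],[0,0.004,0,0,0,0]]

```text
t: 5.25
eef_pos: [0.5676, 0.0898, 0.0348]
tool_rot: [-3.085, 0.593, 0.0]
ft_force: [1.4, 1.2, -0.6]
grip_width: 0.291
```

Request:
step_arm:
  series:
    - [[0,0.004,0,0,0,0],[0,0.004,0,0,0,0],[0,0.004,0,0,0,0],[0,0.004,0,0,0,0],[0,0.004,0,0,0,0]]

```text
t: 5.67
eef_pos: [0.5604, 0.0713, 0.0349]
tool_rot: [-3.085, 0.593, -0.0]
ft_force: [0.9, 1.9, -0.2]
grip_width: 0.291
```

Request:
step_arm:
  series:
    - [[0,0.003,0,0,0,0],[0,0.003,0,0,0,0],[0,0.002,0,0,0,0],[0,0.001,0,0,0,0],[0,0,0,0,0,0]]

```text
t: 6.08
eef_pos: [0.5571, 0.0629, 0.0349]
tool_rot: [3.085, -0.594, 0.0]
ft_force: [1.0, 1.7, -0.8]
grip_width: 0.293
```

```bash
python3 - <<'E'
from h import *
from rig import grab_frame
plan([.527+.3725*.0584,-.0158+.928*.0584,.035],np.arctan2(-.928,-.3725)+np.pi/2)
for n,(a,b,c,d) in dict(scene=(180,270,260,385),top=(145,240,240,365)).items():
    f=grab_frame(n); cv2.imwrite(f"pics/{n}4.png",cv2.resize(f[a:b,c:d],None,fx=6,fy=6,interpolation=cv2.INTER_CUBIC))
E
```

```text
t 6.08 p [0.5571 0.0629 0.0349] F [ 1.   1.7 -0.8] g 0.293
x ax ang -21.79 z [ 1.e-04 -2.e-04 -1.e+00]
turn rv [ 0.0001 -0.0002  0.0014]
shift after turn mm [ 1.4 25.9 -0.1]
shift mm [ 1.4 25.9 -0.1]
```

View pics/scene4.png

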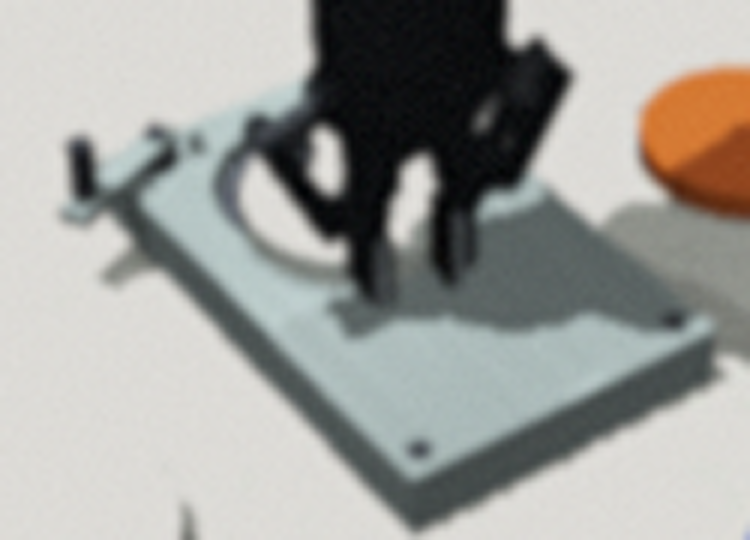

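View pics/top4.png

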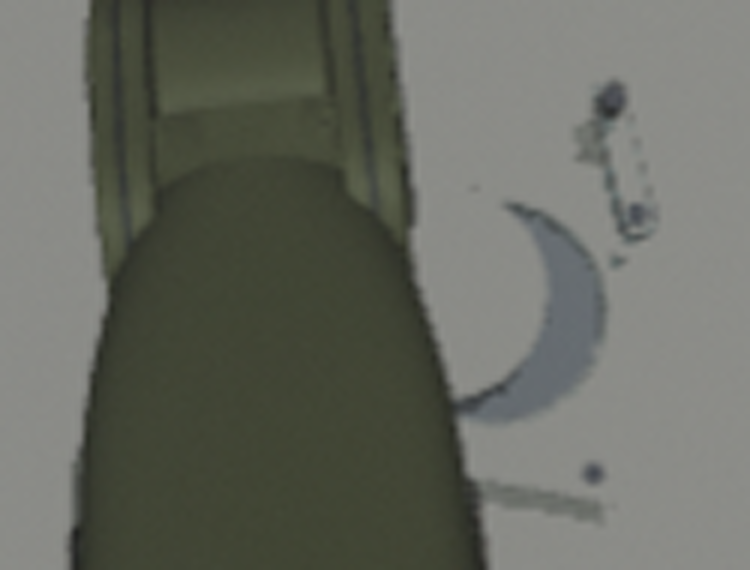

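The blank is still flat and about 25 mm short of the recess. Next I'll check its lateral alignment from the visible arc, from (508,205) through (548,290) to (460,405) in the crop.

```bash
python3 - <<'E'
from h import *
T=lambda L:np.array(L,float)/6+[240-.42,145-.42]; S=lambda L:np.array(L,float)/6+[260-.42,180-.42]
def cf(P,r):
    P=P[:,:2]; q=least_squares(lambda v:np.hypot(*(P-v).T)-r,P.mean(0)+[0,.03]); return q.x,np.abs(q.fun).max()
b,_=e=cf(ray("top",T([(512,210),(535,237),(546,270),(547,310),(535,345),(505,380)]),.044),.048);print(e)
b2,_=e=cf(ray("scene",S([(240,195),(252,220),(280,248),(320,264)]),.044),.049);print(e)
r=np.array([.5277,-.0156])
for q in(b,b2): print("rel along d, across(tool x)",(q-r)@[-.3725,-.928]*1e3,(q-r)@[.928,-.3725]*1e3)
E
```

```text
(array([0.53620024, 0.00843124]), np.float64(0.0005289730663115486))
(array([0.53529989, 0.01126079]), np.float64(0.0010660131276614068))
rel along d, across(tool x) -25.46732556866666 -1.0634147996682473
rel along d, across(tool x) -27.757773251172654 -2.9529476874198135
```

Request:
step_arm:
  series:
    - [[0.0004,0.003,0,0,0,0],[0.0004,0.003,0,0,0,0],[0.0004,0.003,0,0,0,0],[0.0003,0.003,0,0,0,0],[0,0.003,0,0,0,0]]

```text
t: 6.6
eef_pos: [0.5531, 0.0486, 0.035]
tool_rot: [-3.085, 0.593, -0.001]
ft_force: [2.4, 2.6, 2.0]
grip_width: 0.293
```

Request:
step_arm:
  series:
    - [[0,0.002,0,0,0,0],[0,0.002,0,0,0,0],[0,0.002,0,0,0,0],[0,0.001,0,0,0,0],[0,0,0,0,0,0]]

```text
t: 7.02
eef_pos: [0.5495, 0.0413, 0.0343]
tool_rot: [3.083, -0.594, -0.002]
ft_force: [0.2, 0.1, -1.4]
grip_width: 0.292
```

```bash
python3 - <<'E'
from h import *
from rig import grab_frame
plan([.527+.3725*.0584,-.0158+.928*.0584,.035],np.arctan2(-.928,-.3725)+np.pi/2)
for n,(a,b,c,d) in dict(scene=(180,270,260,385),top=(145,240,240,365)).items():
    f=grab_frame(n); cv2.imwrite(f"pics/{n}5.png",cv2.resize(f[a:b,c:d],None,fx=6,fy=6,interpolation=cv2.INTER_CUBIC))
E
```

```text
t 7.02 p [0.5495 0.0413 0.0343] F [ 0.2  0.1 -1.4] g 0.292
x ax ang -21.8 z [-0.0015 -0.0013 -1.    ]
turn rv [0.0018 0.0009 0.0012]
shift after turn mm [ 0.4  3.  -0.7]
shift mm [ 0.4  3.  -0.6]
```

View pics/scene5.png

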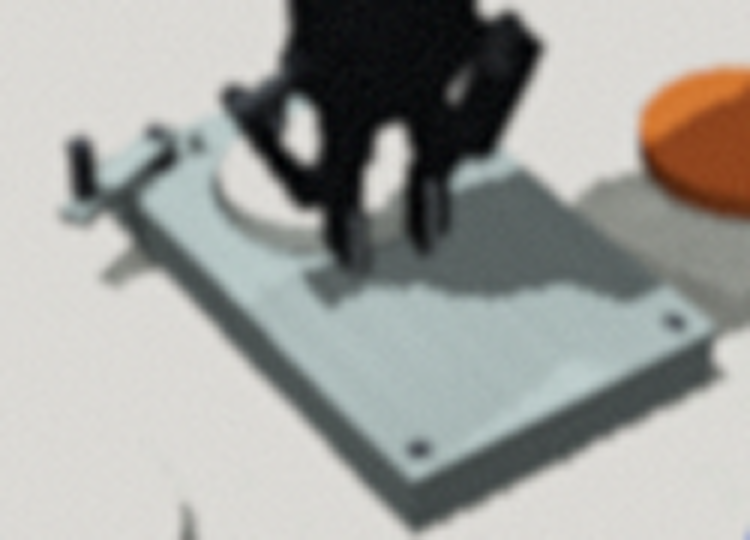

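View pics/top5.png

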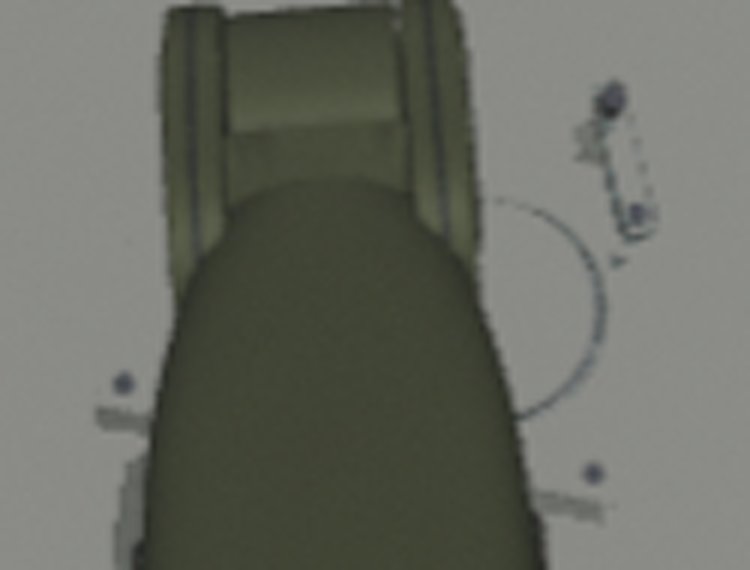

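Request:
step_arm:
  series:
    - [[0,0.001,0,0,0,0],[0,0.001,0,0,0,0],[0,0.001,0,0,0,0],[0,0,0,0,0,0]]

```text
t: 7.45
eef_pos: [0.549, 0.0392, 0.0347]
tool_rot: [3.085, -0.593, -0.0]
ft_force: [0.1, 1.4, -0.5]
grip_width: 0.295
```

```bash
python3 - <<'E'
from h import *
from rig import grab_frame
plan([.527+.3725*.0584,-.0158+.928*.0584,.035],np.arctan2(-.928,-.3725)+np.pi/2)
for n,(a,b,c,d) in dict(scene=(180,270,260,385)).items():
    f=grab_frame(n); cv2.imwrite(f"pics/{n}6.png",cv2.resize(f[a:b,c:d],None,fx=6,fy=6,interpolation=cv2.INTER_CUBIC))
cv2.imwrite("pics/w6.png",grab_frame("wrist"))
E
```

```text
t 7.45 p [0.549  0.0392 0.0347] F [ 0.1  1.4 -0.5] g 0.295
x ax ang -21.78 z [-3.e-04 -1.e-04 -1.e+00]
turn rv [0.0002 0.0002 0.0016]
shift after turn mm [ 0.1  0.9 -0.3]
shift mm [ 0.1  0.9 -0.3]
```

View pics/scene6.png

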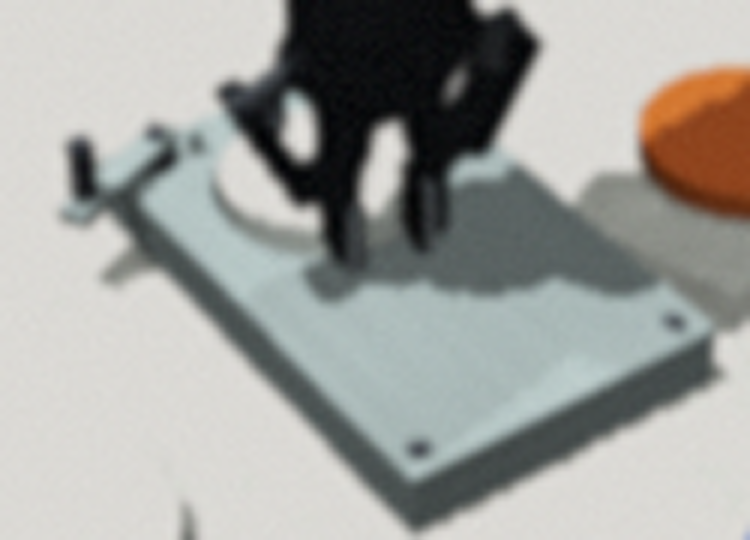

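View pics/w6.png

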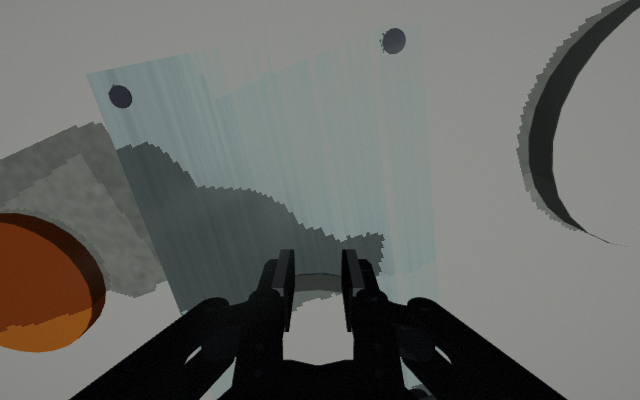

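The trailing edge is still up: the grey side wall shows at (320,283). I'll push on.

Request:
step_arm:
  series:
    - [[0,0.001,0,0,0,0],[0,0.001,0,0,0,0],[0,0.001,0,0,0,0],[0,0,0,0,0,0]]

```text
t: 7.88
eef_pos: [0.5479, 0.0361, 0.0348]
tool_rot: [3.084, -0.594, -0.0]
ft_force: [-0.3, 0.8, -0.5]
grip_width: 0.297
```

```bash
python3 - <<'E'
from h import *
from rig import grab_frame
plan([.527+.3725*.0584,-.0158+.928*.0584,.035],np.arctan2(-.928,-.3725)+np.pi/2)
f=grab_frame("wrist");cv2.imwrite("pics/w7.png",cv2.resize(f[230:400,200:440],None,fx=3,fy=3))
E
```

```text
t 7.88 p [0.5479 0.0361 0.0348] F [-0.3  0.8 -0.5] g 0.297
x ax ang -21.79 z [-3.e-04 -6.e-04 -1.e+00]
turn rv [0.0007 0.0001 0.0013]
shift after turn mm [-0.  -2.4 -0.2]
shift mm [ 0.  -2.4 -0.2]
```

View pics/w7.png

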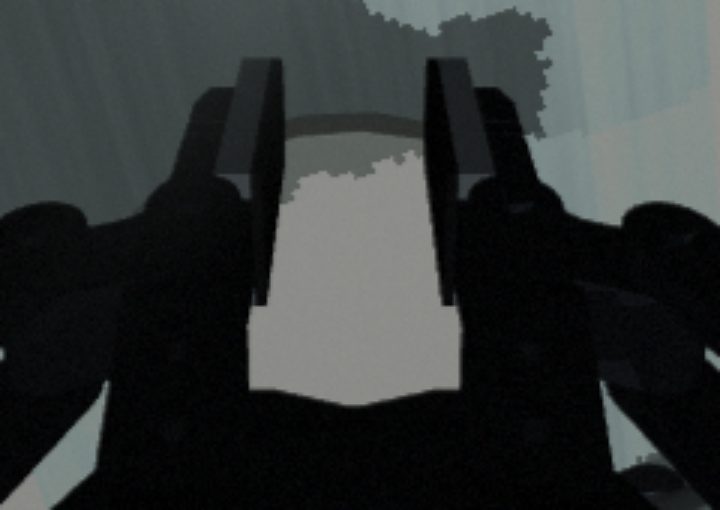

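Request:
step_arm:
  series:
    - [[0,0.001,0,0,0,0],[0,0.001,0,0,0,0],[0,0,0,0,0,0],[0,0,0,0,0,0]]

```text
t: 8.27
eef_pos: [0.5473, 0.0347, 0.0348]
tool_rot: [3.085, -0.593, 0.0]
ft_force: [-0.2, -0.2, 0.5]
grip_width: 0.294
```

```bash
python3 - <<'E'
from h import *
from rig import grab_frame
plan([.527+.3725*.0584,-.0158+.928*.0584,.035],np.arctan2(-.928,-.3725)+np.pi/2)
f=grab_frame("wrist");cv2.imwrite("pics/w8.png",cv2.resize(f[230:400,200:440],None,fx=3,fy=3))
E
```

```text
t 8.27 p [0.5473 0.0347 0.0348] F [-0.2 -0.2  0.5] g 0.294
x ax ang -21.78 z [-0. -0. -1.]
turn rv [ 0.     -0.      0.0016]
shift after turn mm [-0.1 -4.  -0.2]
shift mm [-0.1 -4.  -0.2]
```

View pics/w8.png

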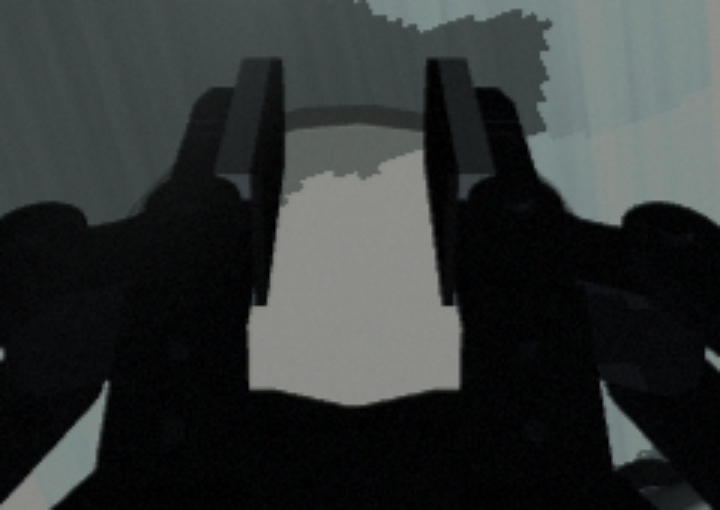

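With no force, the fingertips now pass over the edge while the blank stays put, so it looks dropped. I'll rise clear and check.

Request:
step_arm:
  series:
    - [[0,0,-0.01,0,0,0],[0,-0.01,-0.03,0,0,0],[0,-0.03,-0.025,0,0,0],[0,-0.03,-0.02,0,0,0],[0,-0.025,-0.02,0,0,0]]
  gripper: 255

```text
t: 8.73
eef_pos: [0.5835, 0.1244, 0.1423]
tool_rot: [-3.084, 0.594, -0.003]
ft_force: [1.5, -0.0, -0.7]
grip_width: 0.002
```

Request:
step_arm:
  series:
    - [[0,-0.025,0,0,0,0],[0,-0.01,0,0,0,0],[0,0,0,0,0,0],[0,0,0,0,0,0]]

```text
t: 9.07
eef_pos: [0.5947, 0.1551, 0.1393]
tool_rot: [3.084, -0.592, -0.002]
ft_force: [0.5, -0.0, -0.5]
grip_width: -0.002
```

```bash
python3 - <<'E'
from h import *
from rig import grab_frame
s,p,R=st();print(s["t"],p)
for n,(a,b,c,d) in dict(scene=(180,270,260,385)).items():
    f=grab_frame(n); cv2.imwrite(f"pics/{n}9.png",cv2.resize(f[a:b,c:d],None,fx=6,fy=6,interpolation=cv2.INTER_CUBIC))
cv2.imwrite("pics/w9.png",grab_frame("wrist"))
E
```

```text
9.0667 [0.59465811 0.15509413 0.13927234]
```

View pics/scene9.png

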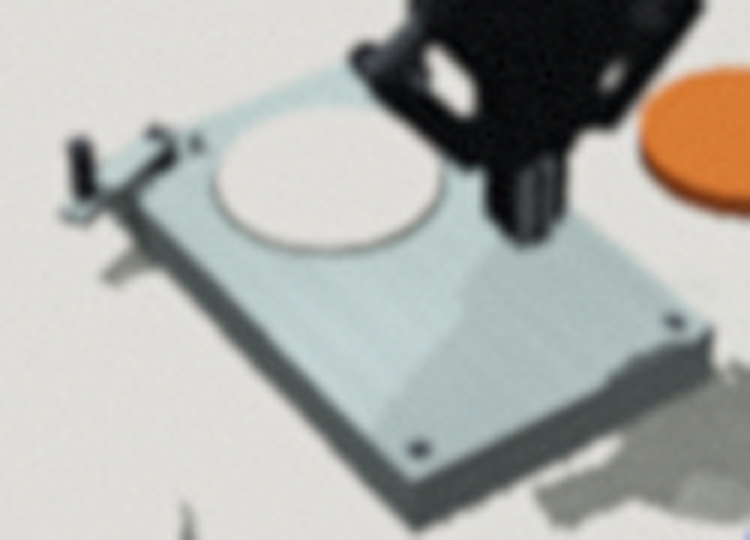

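View pics/w9.png

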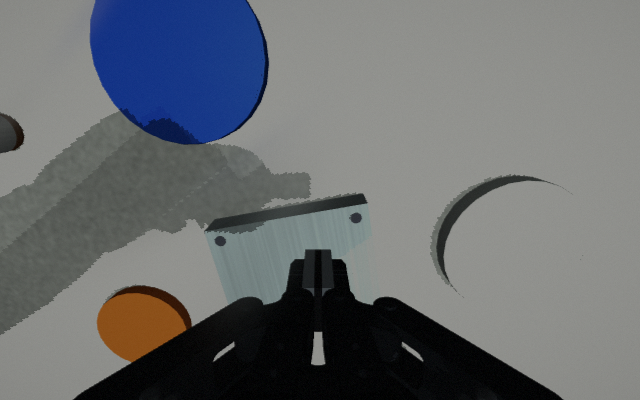

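The blank lies flush in the recess with an even rim all round. Now the latch: I'll turn the tool so its -y face meets the knob along the tangent and move in behind it.

Request:
step_arm:
  series:
    - [[0,0,0,0,0,-0.121],[0,0,0,0,0,-0.121],[0,0,0,0,0,-0.121],[0,0,0,0,0,-0.121],[0,0,0,0,0,-0.121]]

```text
t: 9.58
eef_pos: [0.5944, 0.1536, 0.1392]
tool_rot: [3.12, 0.359, -0.003]
ft_force: [-0.5, 0.4, -0.4]
grip_width: 0.001
```

Request:
step_arm:
  series:
    - [[-0.0034,0.03,0,0,0,0],[-0.0034,0.032,0,0,0,0],[-0.0034,0.032,0,0,0,0],[-0.0034,0.032,0,0,0,0],[-0.0034,0.032,0,0,0,0]]

```text
t: 10.0
eef_pos: [0.6128, -0.0051, 0.1393]
tool_rot: [3.122, 0.35, -0.003]
ft_force: [-0.0, 0.0, -0.5]
grip_width: 0.0
```

Request:
step_arm:
  series:
    - [[-0.0034,0.032,0,0,0,0],[-0.0034,0.032,0,0,0,0],[-0.0034,0.032,0,0,0,0],[0,0,0,0,0,0],[0,0,0,0,0,0]]

```text
t: 10.42
eef_pos: [0.6243, -0.1011, 0.1392]
tool_rot: [-3.122, -0.345, 0.003]
ft_force: [0.7, 0.6, -0.2]
grip_width: 0.001
```

Request:
step_arm:
  series:
    - [[0,0,0,0,0,0],[0,0,0,0,0,0]]

```text
t: 10.58
eef_pos: [0.6248, -0.0978, 0.1395]
tool_rot: [-3.121, -0.353, 0.002]
ft_force: [0.0, -0.7, -0.7]
grip_width: -0.003
```

```bash
python3 - <<'E'
from h import *
from rig import grab_frame
plan([.6251,-.0993,.053],.225)
cv2.imwrite("pics/w10.png",grab_frame("wrist"))
for n,(a,b,c,d) in dict(top=(145,240,240,365)).items():
    f=grab_frame(n); cv2.imwrite(f"pics/{n}10.png",cv2.resize(f[a:b,c:d],None,fx=6,fy=6,interpolation=cv2.INTER_CUBIC))
E
```

```text
t 10.58 p [ 0.6248 -0.0978  0.1395] F [ 0.  -0.7 -0.7] g -0.003
x ax ang 12.9 z [-1.3e-03  5.0e-04 -1.0e+00]
turn rv [-0.0007  0.0011  0.0001]
shift after turn mm [-0.1  1.6 86.5]
shift mm [ 0.   1.6 86.5]
```

View pics/w10.png

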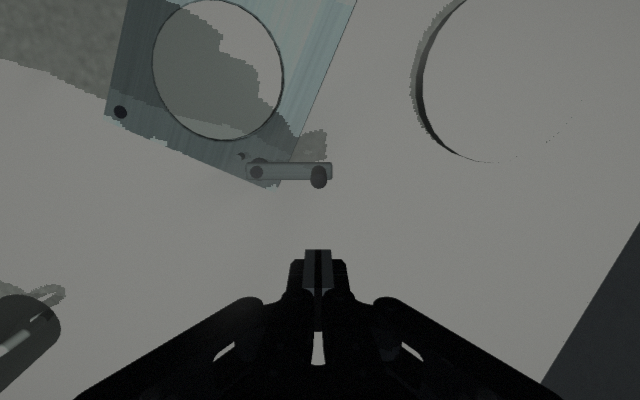

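View pics/top10.png

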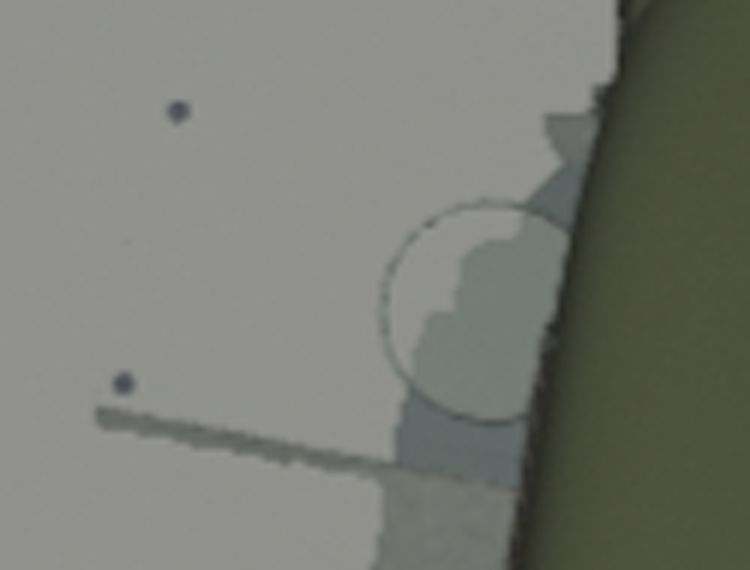

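The wrist view shows the blank seated concentrically, the bar from (257,172) to (330,170) and the knob at (318,178), straight ahead of the fingers. Next I descend.

Request:
step_arm:
  series:
    - [[0,0.001,0.025,0,0,0],[0,0.001,0.025,0,0,0],[0,0,0.02,0,0,0],[0,0,0.01,0,0,0],[0,0,0.005,0,0,0]]

```text
t: 11.1
eef_pos: [0.6247, -0.099, 0.053]
tool_rot: [-3.121, -0.355, 0.005]
ft_force: [0.3, 0.3, -0.4]
grip_width: 0.001
```

Request:
step_arm:
  series:
    - [[0,0,0,0,0,0],[0,-0.004,0,0,0,0],[0,-0.003,0,0,0,0],[0,0,0,0,0,0]]

```text
t: 11.43
eef_pos: [0.6255, -0.0927, 0.0562]
tool_rot: [3.121, 0.354, 0.003]
ft_force: [-0.3, -0.4, 0.4]
grip_width: 0.0
```

```bash
python3 - <<'E'
from h import *
from rig import grab_frame
P=np.array([.569,-.0807]);
s,p,R=st(); print("rel P in tool",R[:2,:2].T@(p[:2]-P)); plan([.6251,-.0993,.053],.225)
f=grab_frame("wrist");cv2.imwrite("pics/w11.png",f[130:350,170:470])
E
```

```text
rel P in tool [0.05236374 0.02429931]
t 11.43 p [ 0.6255 -0.0927  0.0562] F [-0.3 -0.4  0.4] g 0.0
x ax ang 12.94 z [ 0.0022  0.     -1.    ]
turn rv [ 0.0005 -0.0022  0.0008]
shift after turn mm [-1.8  6.4  3.2]
shift mm [-1.9  6.4  3.2]
```

View pics/w11.png

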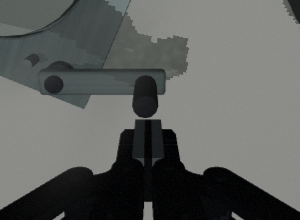

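Request:
step_arm:
  series:
    - [[-0.001,-0.003,0.001,0,0,0],[-0.001,-0.003,0.001,0,0,0],[0,-0.002,0,0,0,0],[0.0015,-0.005,0,0,0,-0.1],[0.0015,-0.005,0,0,0,-0.1]]

```text
t: 11.9
eef_pos: [0.6208, -0.0759, 0.0528]
tool_rot: [3.069, 0.669, -0.001]
ft_force: [-1.0, -1.3, -0.4]
grip_width: -0.001
```

```bash
cat >> h.py <<'E'
def arc():
    P=np.array([.569,-.0807]);s,p,R=st()
    print("t",s["t"],"rel P tool mm",(R[:2,:2].T@(p[:2]-P)*1e3).round(1),"z",p[2].round(4),"theta local",np.arctan2(R[1,0],R[0,0])+.2,"F",s["ft_force"].round(1),"tool F",(R.T@s["ft_force"]).round(1),s["qpos"].round(2))
E
python3 -c "
from h import *
arc()"
```

```text
t 11.9 rel P tool mm [49.1 17.2] z 0.0528 theta local 0.6291410446224559 F [-1.  -1.3 -0.4] tool F [-1.4  0.7  0.4] [-0.12  0.55 -0.17  0.85 -0.    1.02]
```

Request:
step_arm:
  series:
    - [[0.0015,-0.0051,0,0,0,-0.1],[0.0015,-0.0051,0,0,0,-0.1],[0.0015,-0.0051,0,0,0,-0.1],[0.0015,-0.0051,0,0,0,-0.1],[0.0015,-0.0051,0,0,0,-0.1]]

```text
t: 12.32
eef_pos: [0.6123, -0.0509, 0.0528]
tool_rot: [2.807, 1.408, -0.001]
ft_force: [0.4, -1.1, -0.8]
grip_width: -0.001
```

```bash
python3 -c "
from h import *
arc()
from rig import grab_frame
cv2.imwrite('pics/w12.png',grab_frame('wrist')[130:350,170:470])"
```

```text
t 12.3167 rel P tool mm [49.8 16.9] z 0.0528 theta local 1.1297415815522867 F [ 0.4 -1.1 -0.8] tool F [-0.6  0.9  0.8] [-0.08  0.53 -0.2   0.84 -0.    0.56]
```

View pics/w12.png

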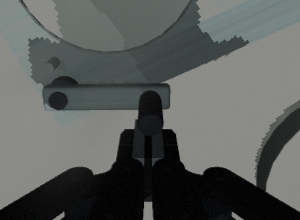

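The knob sits centred against the fingertips and the bar turns with the tool. I'll continue the arc.

Request:
step_arm:
  series:
    - [[0.0015,-0.0051,0,0,0,-0.1],[0.0015,-0.0051,0,0,0,-0.1],[0.0015,-0.0051,0,0,0,-0.1],[0.0015,-0.0051,0,0,0,-0.1],[0.0015,-0.0051,0,0,0,-0.1]]

```text
t: 12.78
eef_pos: [0.5932, -0.0333, 0.053]
tool_rot: [2.374, 2.056, 0.001]
ft_force: [0.7, -0.7, -1.1]
grip_width: 0.003
```

Request:
step_arm:
  series:
    - [[0.0015,-0.0051,0,0,0,-0.1],[0.0015,-0.0051,0,0,0,-0.1],[0.0015,-0.0051,0,0,0,-0.1],[0.0015,-0.0051,0,0,0,-0.1],[0,0,0,0,0,0]]

```text
t: 13.2
eef_pos: [0.5718, -0.0272, 0.053]
tool_rot: [-1.922, -2.485, 0.0]
ft_force: [0.2, 1.0, -0.8]
grip_width: 0.001
```

```bash
python3 -c "
from h import *
arc()
from rig import grab_frame
cv2.imwrite('pics/w13.png',grab_frame('wrist')[100:350,170:470])"
```

```text
t 13.2 rel P tool mm [51.1 16.1] z 0.053 theta local 2.02485113010043 F [ 0.2  1.  -0.8] tool F [1.  0.4 0.8] [-0.05  0.47 -0.31  0.79  0.   -0.3 ]
```

View pics/w13.png

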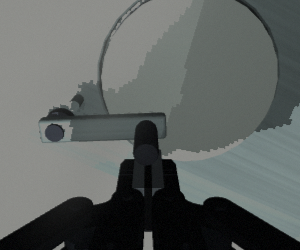

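Request:
step_arm:
  series:
    - [[0.0012,-0.0051,0,0,0,-0.1],[0.0012,-0.0051,0,0,0,-0.1],[0.0006,-0.0026,0,0,0,-0.05],[0.0004,-0.0015,0,0,0,-0.03],[0,0,0,0,0,0]]

```text
t: 13.67
eef_pos: [0.558, -0.0289, 0.0529]
tool_rot: [-1.56, -2.727, -0.001]
ft_force: [0.8, 0.1, -0.4]
grip_width: 0.002
```

Request:
step_arm:
  series:
    - [[0.0002,-0.001,0,0,0,-0.02],[0.0002,-0.001,0,0,0,-0.02],[0,0,0,0,0,0]]

```text
t: 13.92
eef_pos: [0.5565, -0.0294, 0.0529]
tool_rot: [1.501, 2.759, 0.002]
ft_force: [1.0, 2.0, 0.3]
grip_width: -0.003
```

```bash
python3 -c "
from h import *
arc()
from rig import grab_frame
cv2.imwrite('pics/w14.png',grab_frame('wrist')[100:350,170:470])"
```

```text
t 13.9167 rel P tool mm [49.9 17.3] z 0.0529 theta local 2.3448849728118906 F [1.  2.  0.3] tool F [ 1.1  1.9 -0.3] [-0.05  0.45 -0.36  0.77  0.   -0.63]
```

View pics/w14.png

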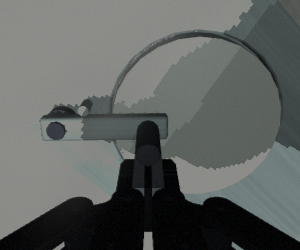

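Nearly at the stop. I'll use small pushes now, without turning, and watch for the force to rise.

Request:
step_arm:
  series:
    - [[0,-0.001,0,0,0,0],[0,-0.001,0,0,0,0],[0,0,0,0,0,0]]

```text
t: 14.22
eef_pos: [0.5563, -0.0295, 0.053]
tool_rot: [1.5, 2.758, 0.007]
ft_force: [4.3, 4.7, -3.5]
grip_width: -0.001
```

```bash
python3 -c "
from h import *
arc()"
```

```text
t 14.2167 rel P tool mm [49.8 17.2] z 0.053 theta local 2.3451428892338493 F [ 4.3  4.7 -3.5] tool F [1.6 6.2 3.5] [-0.05  0.45 -0.36  0.76  0.   -0.63]
```

The force rose to 6 N with the TCP not moving for a 2 mm command, so the bar is on its stop. One more small push to confirm.

Request:
step_arm:
  series:
    - [[0,-0.001,0,0,0,0],[0,0,0,0,0,0],[0,0,0,0,0,0]]

```text
t: 14.47
eef_pos: [0.5563, -0.0296, 0.0531]
tool_rot: [1.499, 2.758, 0.009]
ft_force: [5.8, 6.0, -4.4]
grip_width: -0.0
```

```bash
python3 -c "
from h import *
arc()"
```

```text
t 14.4667 rel P tool mm [49.8 17.1] z 0.0531 theta local 2.3455516306179414 F [ 5.8  6.  -4.4] tool F [1.9 8.1 4.5] [-0.06  0.44 -0.36  0.76  0.   -0.63]
```

Confirmed at the stop: 8 N with no motion. I'll back straight off in tool +y, rise, and look from clear.

Request:
step_arm:
  series:
    - [[0,0.004,0,0,0,0],[0,0.006,0,0,0,0],[0,0.01,-0.005,0,0,0],[0,0.015,-0.02,0,0,0],[0,0.02,-0.03,0,0,0]]

```text
t: 14.88
eef_pos: [0.5957, -0.0021, 0.1052]
tool_rot: [-1.5, -2.752, 0.009]
ft_force: [0.3, 0.0, -1.3]
grip_width: -0.001
```

Request:
step_arm:
  series:
    - [[0,0.03,-0.03,0,0,0],[0,0.03,-0.03,0,0,0],[0,0.03,-0.02,0,0,0],[0,0,0,0,0,0],[0,0,0,0,0,0]]

```text
t: 15.3
eef_pos: [0.6762, 0.0475, 0.1877]
tool_rot: [1.499, 2.758, 0.001]
ft_force: [-0.5, 0.1, -0.7]
grip_width: 0.001
```

```bash
python3 -c "
from h import *
from rig import grab_frame
arc(); s,p,R=st(); print(p); np.savez('pose15.npz',p=p,R=R)
f=grab_frame('wrist');cv2.imwrite('pics/w15.png',f)
f=grab_frame('scene');cv2.imwrite('pics/scene15f.png',f);cv2.imwrite('pics/scene15.png',cv2.resize(f[180:270,260:385],None,fx=6,fy=6,interpolation=cv2.INTER_CUBIC))
"
```

```text
t 15.3 rel P tool mm [ 49.3 159.7] z 0.1877 theta local 2.3460512089854992 F [-0.5  0.1 -0.7] tool F [ 0.3 -0.4  0.7] [ 0.07  0.54  0.2   1.22 -0.   -0.5 ]
[0.67620905 0.04752001 0.18774653]
```

View pics/w15.png

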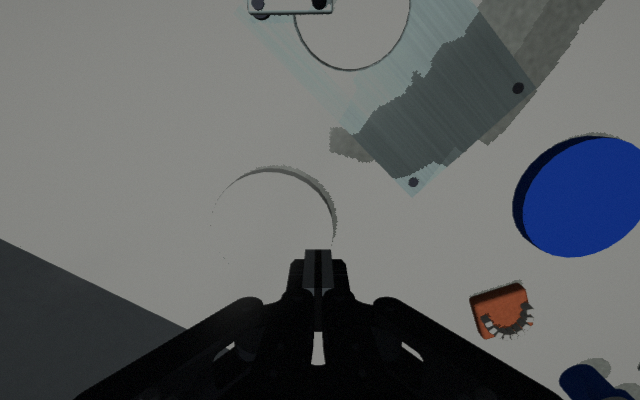

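View pics/scene15.png

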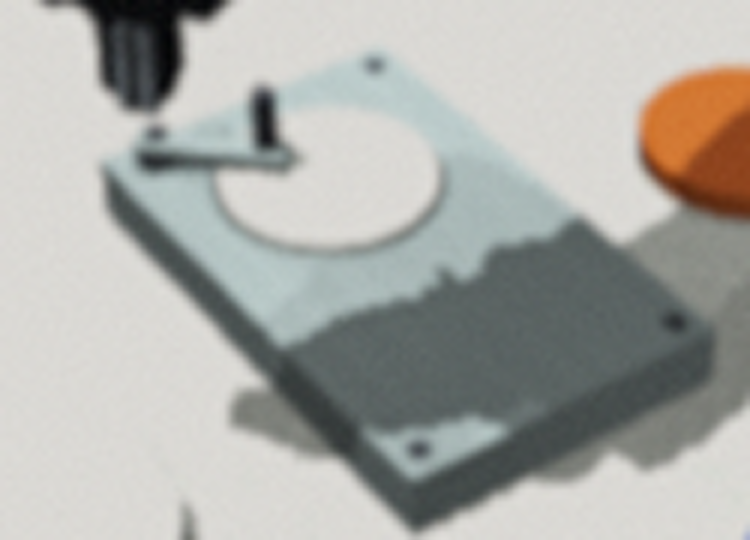

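View pics/scene15f.png

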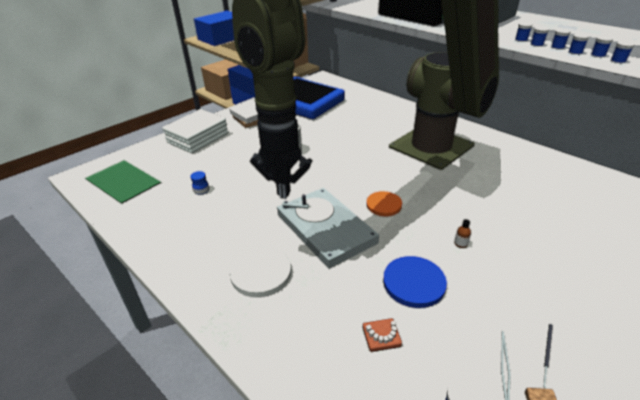

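The bar lies over the seated blank, pointing at its centre (knob at crop (263,115)), with an even rim all round. The jar, bottle, model and mug look to be in their starting places, and the arm is clear at z = 0.19 m.

```bash
python3 -c "
from rig import manip,telemetry
print(manip.sign_off(), telemetry.observe()['t'])"
```

```text
the job is handed in; nothing more can be done
the job is handed in; nothing more can be done
```

The job is done and handed in at about 15.4 s. I pushed the smaller white disc across the holder until it dropped into the recess. I then swung the latch round by its knob to the stop.

- **Blank:** the wrist, top and scene views after the drop show it level with an even gap all round.
- **Latch:** at the end the push rose to 8 N with no motion. I estimate the bar at 2.35 rad, against 2.356 at the stop. The last scene view shows it over the blank, pointing at its centre.
- **Clearance and bystanders:** the gripper finished at z = 0.19 m, reading no contact force. In the last scene view the jar, bottle and model look where they started, and the arm mostly hides the mug. I judged this by eye and did not measure them.
- **Measurement spread:** position estimates from the three cameras differed by up to about 3 mm. No check failed.

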